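# Set out the sample station

## Task

Set out the sample station: lay the purple-capped tube in the holder with purple brackets and the red-capped tube in the one with red brackets (caps pointing to either end), and stand the black-capped bottle in the black ring and the amber vial in the amber-orange ring. Each must sit right down inside its holder, let go and at rest. Keep the bottle and the vial upright all the way, and leave the white carton and the glass beaker standing where they are.

Things in the scene. Friction and masses are not known exactly. Their poses are not given: they have to be found in the camera images.
- purple_tube: Loose stoppered blood tube lying on the counter, dark red glass with a white label and a purple cap, 84 mm long, 15 mm wide and 15 mm high; it does not roll. Origin: centre of its underside. y runs along the tube (the cap lies at one end), x across it, z up. Weighs about 14 g; grasp it across the middle.
- red_tube: Loose stoppered blood tube lying on the counter, dark red glass with a white label and a bright red cap, 84 mm long, 15 mm wide and 15 mm high; it does not roll. Origin: centre of its underside. y runs along the tube (the cap lies at one end), x across it, z up. Weighs about 14 g; grasp it across the middle.
- bottle: Loose white reagent bottle with a black screw cap and a purple band, standing upright, 120 mm tall, body 56 mm across up to the shoulder (side straight to about 75 mm), cap 35 mm across from 92 to 120 mm. Origin: centre of its underside, z up. About 0.2 kg, closed.
- vial: Loose small amber dropper vial with a white cap, standing upright, 58 mm tall, body 26 mm across up to about 36 mm, cap 17 mm across from 42 to 58 mm. Origin: centre of its underside, z up. About 20 g, closed.
- purple_cradle: Holder of the purple-capped tube: fixed white plate 54 x 124 x 5 mm with four purple corner brackets and bed ends. Brackets rise 8 mm over the bed round a space 31 x 100 mm (8 mm spare round a tube); 70 mm of each long side is open for fingers. Origin: centre of the plate's underside; bed 5 mm, bracket tops 13 mm above it. y along the long side, x across, z up. Its place and turn vary.
- red_cradle: Holder of the red-capped tube: fixed white plate 54 x 124 x 5 mm with four red corner brackets and bed ends. Brackets rise 8 mm over the bed round a space 31 x 100 mm (8 mm spare round a tube); 70 mm of each long side is open for fingers. Origin: centre of the plate's underside; bed 5 mm, bracket tops 13 mm above it. y along the long side, x across, z up. Its place and turn vary.
- black_well: Holder of the black-capped bottle: fixed white square plate 92 x 92 x 5 mm with a raised black ring and floor. Ring: inside diameter 72 mm, outside 82 mm, rim 9 mm above the floor. Origin: centre of the plate's underside, on the ring's axis; floor 5 mm, rim 14 mm above it. z up. Its place varies.
- amber_well: Holder of the amber vial: fixed white square plate 62 x 62 x 5 mm with a raised amber-orange ring and floor. Ring: inside diameter 42 mm, outside 52 mm, rim 9 mm above the floor. Origin: centre of the plate's underside, on the ring's axis; floor 5 mm, rim 14 mm above it. z up. Its place varies.
- carton: Bystander: white carton 61 x 91 x 66 mm standing loose at the back of the counter; not to be moved. Origin: centre of its underside, z up.
- beaker: Bystander: empty clear glass beaker, 50 mm across and 67 mm tall, standing loose at the back of the counter; not to be moved. Origin: centre of its underside, z up.
Mind the look-alikes: they are no part of the job. Leave any blue or turquoise look-alike of the purple_tube alone.

How it is judged:
By the outcome, as a careful person would: the job done as asked, in the order asked, and still so for the second after the job is handed in, with the robot touching nothing.
It also fails if it takes over 120 s, if anything falls off the work surface, if the arm or the gripper's body presses on something with over 40 N, if the wrist force passes 120 N, or if a joint passes its speed limit or range.

## Robot

A 7-joint arm with a two-finger parallel gripper is mounted at the origin on a cart in front of the work surface, level with it; the furniture and walls round the work are solid. World frame = base frame: x ahead of the robot, y to its left, z up, the work surface at z = 0. Lengths are in m, angles in rad, forces in N, time in s.
With the tool pointing down it reaches from about 0.425 to 0.925 m from the base axis. Payload 6.8 kg.
Tool frame: the origin (TCP) lies midway between the tips of the shut fingers; the grasp point (between the pads) lies manip.grip_depth behind it (manip.grip_depth is the distance from the TCP to the grasp point, in m); z points along the fingers, y is the direction in which the jaws open and shut (so a half turn about z gives the same grasp; the last joint's range is limited). The gripper opens to 85 mm and grips with 20 to 120 N. Pads are 22 mm wide; open, the fingers measure 114 mm over their backs; the gripper's body (76 mm by 85 mm) begins 54 mm behind the grasp point. The pads swing forward as they close: fully open they stand 13 mm farther back than shut.
Start: joints at [-1.355, 0.477, 0.022, 1.555, -0.011, 1.109, -0.083], TCP at [0.215, 0.64, 0.231] pointing down, gripper open.
Joint ranges: [-2.96, 2.96], [-0.34, 2.1], [-1.41, 1.46], [0.24, 2.44], [-1.37, 4.51], [0.17, 1.92], [-2.96, 2.96]. Speed limits (rad/s): [2.39, 2.39, 3.14, 3.14, 3.14, 3.14, 3.14].

## Interface

Orientations are given as a unit quaternion [x, y, z, w].
In Python, from cell import manip, cams gives the robot as it stands.
- The arm moves only by the shell command python3 -m jog 'ROWS' [FORCE]. ROWS is JSON, a list of rows, each an object with "grip": the gripper's target within -1 to 1 (fully open at 1, half-way at 0, shut at -1); "offset": the shift along the world's x, y, z each as a share of 0.08 m, from -1 to 1, a list of three; "twist": the turn about the world's z as a share of 180 degrees, from -1 to 1. A call has 1 to 10 rows; each row is the pose to reach, as a shift and turn from the pose measured when the call began, turning the shorter way round; what a row does not reach only later rows make up. A row lasts 1/12 s, in which the tool goes at most 41.7 mm and 7.16 degrees, less where a joint would pass 70% of its speed; a pose out of reach is approached as far as the arm can. A call with a number of a shift or a turn outside -1 to 1 is refused whole. A call with a gripper value outside its range is refused whole. The fingers move at their own pace and stop on an object; FORCE is the grip in N (left out, the last holds). Time passes only in rows, so rows that repeat a pose let the fingers close. It gives the time, the measured TCP pose, the force and the opening at its end, in the units of the state.
- manip.state(): the state, without advancing time (a new reading comes with each control period).
- cams.snapshot(name): name is "side" or "top" or "wrist"; returns a dict with "pixels" (400x640x3 uint8, blue, green, red), "intrinsics" (3x3 intrinsics, pixels), "rvec" (rotation vector, rad) and "tvec" (3), from world to camera coordinates, as OpenCV has them; the wrist camera has in their place "hand_eye" (4x4, takes a point from camera to tool coordinates, whose origin is the TCP and whose axes are the flange's). Camera axes: x right, y down, z forward; pixel columns grow to the right and rows downward; lengths in m; the calibration is good to about 2 mm. The wrist camera is an equidistant fisheye: a pixel r from the principal point sees the ray r / f radians off the axis. A picture is of the moment at which its call begins: read the wrist's pose just before it. There is no depth.
- manip.finish_job(): hands the job in, once; it reports no verdict.
The state is a dict: "time": time; "qpos": joint angles; "joint_velocities": joint speeds; "joint_efforts": joint torques, N m; "eef_pos": TCP position; "tcp_rot": TCP orientation; "contact_force": force on the tool from outside, world axes, zero at the start; "ft_torque": the same for the moment, N m; "gripper_width": opening from 0.0 (shut) to 1.0 (fully open).
Only numpy, scipy, OpenCV 4.12 (cv2) and the standard library are available. Lean on these libraries where they do the work, as an engineer would, in place of code of your own. Each camera call takes 0.05 s, during which the arm holds its last target. There are 200 camera calls.

## Working session

There is one attempt and no reset: what is moved stays moved. The work goes in short steps, Python scripts to look and compute and a shell command to move; the robot and the scene stay as the last step left them, time stands still between calls to the robot, and variables do not carry over. Pictures are saved under pics/ and viewed, about 12 in all and at most 16, crops included, and the job is handed in when it is done.

```bash
mkdir -p pics
cat > h.py <<'E'
import cv2, numpy as np
from scipy.spatial.transform import Rotation as R
from cell import manip, cams
def snap(n, f=None):
    st=manip.state(); s=cams.snapshot(n); im=np.array(s["pixels"],np.uint8)
    s["im"]=im; s["st"]=st
    if f: cv2.imwrite("pics/"+f,im)
    return s
def ray(s,u,v):
    K=np.array(s["intrinsics"])
    if "rvec" in s:
        Rm=cv2.Rodrigues(np.array(s["rvec"],float))[0]; t=np.array(s["tvec"],float).ravel()
        return -Rm.T@t, Rm.T@np.linalg.solve(K,[u,v,1.])
    x=(u-K[0,2])/K[0,0]; y=(v-K[1,2])/K[1,1]; r=np.hypot(x,y)
    d=np.array([0,0,1.]) if r<1e-9 else np.array([x/r*np.sin(r),y/r*np.sin(r),np.cos(r)])
    H=np.array(s["hand_eye"]); Q=R.from_quat(s["st"]["tcp_rot"]).as_matrix()
    return Q@H[:3,3]+np.array(s["st"]["eef_pos"]), Q@H[:3,:3]@d
def onz(s,u,v,z):
    o,d=ray(s,u,v); return (o+d*(z-o[2])/d[2])[:3]
E
python3 - <<'E'
from h import *
for n in("top","side","wrist"):
    s=snap(n,n+"0.png"); print(n,np.array(s["intrinsics"]).round(1).tolist())
    print(ray(s,320,200), ray(s,330,200)[1])
st=manip.state();print(manip.grip_depth,st)
E
```

```text
top [[439.2, 0.0, 329.1], [0.0, 439.2, 200.3], [0.0, 0.0, 1.0]]
(array([0.51153726, 0.02542512, 1.2449629 ]), array([ 0.05468048,  0.00349385, -0.99871216])) [ 0.05428238 -0.01926797 -0.99834218]
side [[377.1, 0.0, 327.3], [0.0, 377.1, 196.5], [0.0, 0.0, 1.0]]
(array([0.5387033 , 0.8175279 , 0.60553345]), array([ 0.06617762, -0.80640123, -0.58804462])) [ 0.03968764 -0.80749519 -0.58865334]
wrist [[309.7, 0.0, 325.9], [0.0, 309.7, 196.6], [0.0, 0.0, 1.0]]
(array([0.13516651, 0.66577068, 0.3729136 ]), array([ 0.31247733, -0.12547871, -0.9416013 ])) [ 0.32278237 -0.09488107 -0.94170544]
0.0187 {'time': 0.15, 'qpos': array([-1.35511084,  0.47760826,  0.02235786,  1.55619589, -0.01151983,
        1.10928604, -0.08310155]), 'joint_velocities': array([ 0.00054995, -0.00356333,  0.00153479, -0.00412811,  0.00064294,
       -0.00055358, -0.00132409]), 'joint_efforts': array([ 2.48159929e-03, -5.96924686e+01,  1.60992153e+00, -2.81490737e+01,
        1.26340863e-02,  6.60048026e-03, -7.70267434e-06]), 'eef_pos': array([0.21462162, 0.63950595, 0.2305626 ]), 'tcp_rot': array([ 1.61187564e-01,  9.86923554e-01, -6.81223784e-04, -6.94844804e-05]), 'contact_force': array([-0.16192691,  0.28461277, -0.60473474]), 'ft_torque': array([ 0.02690607, -0.02086971,  0.01635972]), 'gripper_width': 0.9972973201347892}
```

View pics/top0.png

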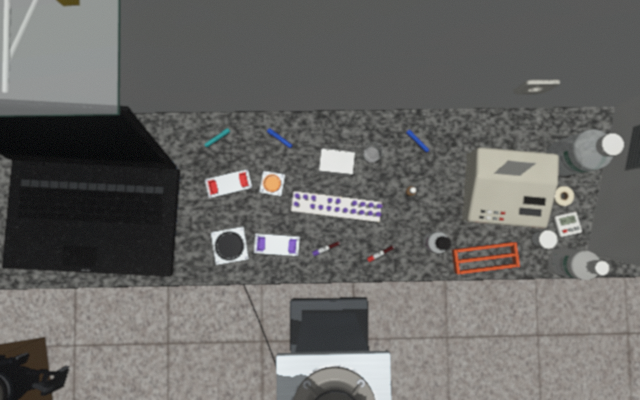

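View pics/side0.png

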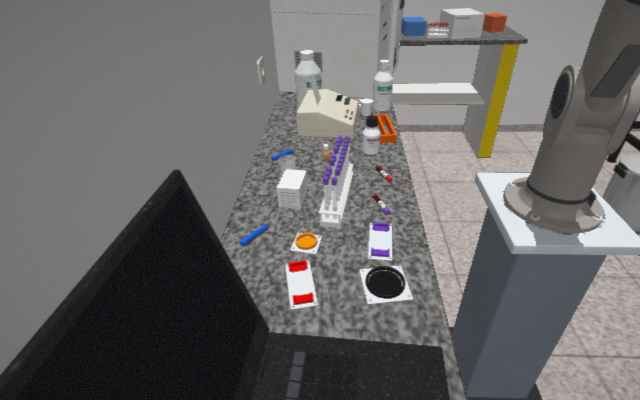

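Top view: purple tube (326,247), red tube (380,254), bottle (440,242), vial (411,190), purple cradle (277,244), red cradle (229,183), black well (230,245), amber well (272,183). Look-alikes: turquoise (217,138), blue (280,138) and (418,141), plus the purple-capped rack (337,205), red-orange rack (487,257) and amber ring. I'll check these in a close crop and measure them.

Run:
```python
from h import *
s=snap("top"); im=s["im"]
c=im[115:285,195:465]; cv2.imwrite("pics/crop.png",cv2.resize(c,(800,504),interpolation=cv2.INTER_CUBIC))
hsv=cv2.cvtColor(im,cv2.COLOR_BGR2HSV)
def comps(name,lo,hi,z,mn=4):
    m=cv2.inRange(hsv,lo,hi); m[:115]=0;m[285:]=0;m[:,:195]=0;m[:,465:]=0
    n,l,st,ce=cv2.connectedComponentsWithStats(m)
    for i in range(1,n):
        if st[i,4]>=mn:
            print(name,ce[i].round(1),st[i,2:].tolist(),onz(s,*ce[i],z)[:2].round(3))
comps("red",(0,150,60),(6,255,255),.013); comps("red2",(174,150,60),(180,255,255),.013)
comps("orange",(7,120,120),(22,255,255),.014)
comps("purple",(120,80,50),(150,255,255),.013)
comps("white",(0,0,190),(180,40,255),.005,40)
comps("dark",(0,0,0),(180,255,30),.014,60)
for n,u,v,z in [("rack",292,200,.1),("rack",382,212,.1),("cart",337,161,.066),("beaker",372,154,.06),("bottlecap",443,243,.12),("vialcap",413,190,.058)]: print(n,onz(s,u,v,z).round(3))
```

```text
red [243.  179.2] [7, 13, 64] [0.641 0.245]
red [212.6 186.6] [8, 12, 70] [0.622 0.33 ]
red [370.1 258.4] [5, 5, 19] [ 0.413 -0.107]
orange [271.6 183. ] [16, 17, 198] [0.629 0.165]
orange [458.6 260.3] [11, 26, 147] [ 0.403 -0.355]
purple [296.8 195.6] [4, 4, 12] [0.592 0.095]
purple [305.  196.5] [3, 4, 10] [0.59  0.072]
purple [313.1 197.4] [3, 4, 11] [0.587 0.049]
purple [329.5 199.8] [4, 3, 10] [0.579 0.003]
purple [337.6 200.5] [4, 4, 11] [ 0.577 -0.02 ]
purple [353.9 202.7] [4, 4, 12] [ 0.57  -0.065]
purple [296.  203.5] [3, 4, 10] [0.57  0.097]
purple [362.2 203.9] [5, 3, 12] [ 0.566 -0.089]
purple [370.5 204.7] [4, 4, 14] [ 0.563 -0.112]
purple [312. 206.] [3, 3, 9] [0.563 0.052]
purple [379.1 205.9] [5, 3, 14] [ 0.56  -0.136]
purple [320.3 206.9] [4, 3, 9] [0.56  0.029]
purple [328.5 207.8] [4, 3, 10] [0.557 0.006]
purple [336.7 208.9] [4, 3, 9] [ 0.553 -0.017]
purple [345.  209.8] [3, 4, 10] [ 0.55 -0.04]
purple [352.8 210.8] [4, 4, 11] [ 0.547 -0.062]
purple [361.4 211.9] [4, 3, 11] [ 0.544 -0.086]
purple [369.8 212.8] [4, 4, 11] [ 0.541 -0.11 ]
purple [378.1 213.8] [5, 4, 15] [ 0.537 -0.133]
purple [260.6 243.4] [8, 14, 92] [0.461 0.197]
purple [291.8 245.7] [7, 14, 84] [0.453 0.11 ]
purple [315.1 252.5] [6, 6, 25] [0.432 0.046]
white [336.7 161.1] [34, 25, 692] [ 0.689 -0.019]
white [228.8 183.1] [45, 27, 532] [0.632 0.286]
white [272.5 183.5] [24, 23, 175] [0.628 0.163]
white [333.2 206.3] [88, 29, 1090] [ 0.561 -0.007]
white [228.8 233.3] [34, 16, 151] [0.49  0.287]
white [276.5 244.4] [44, 22, 572] [0.457 0.154]
white [242.6 255. ] [14, 16, 76] [0.429 0.249]
white [219.8 259.7] [15, 11, 64] [0.417 0.313]
rack [0.575 0.102 0.1  ]
rack [ 0.54  -0.132  0.1  ]
cart [ 0.681 -0.018  0.066]
beaker [ 0.699 -0.114  0.06 ]
bottlecap [ 0.458 -0.284  0.12 ]
vialcap [ 0.6   -0.224  0.058]
```

View pics/crop.png

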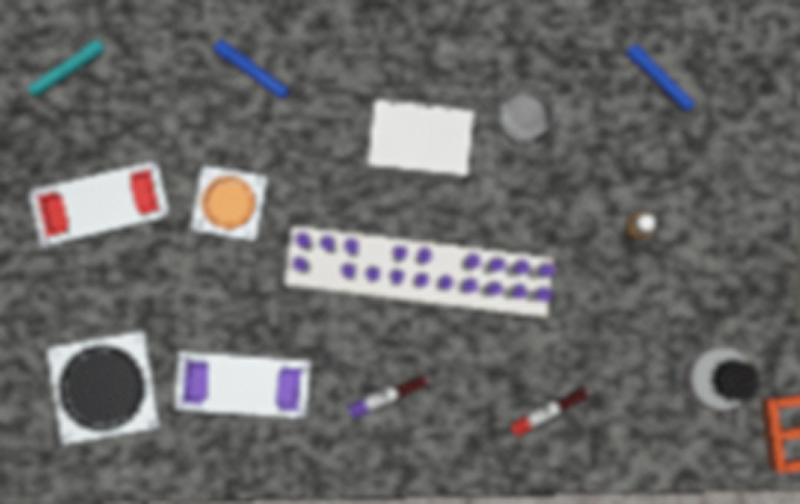

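Crop confirms the choice: purple tube with a plum cap at crop (357,409), red tube with a red cap at (517,427), both dark red glass. The blue and turquoise sticks lie at the back, and the rack stands in between. Next I swing over the tube.

```bash
python3 -m jog '[{"grip":1,"offset":[0.8,-0.5,0.6],"twist":-0.03},{"grip":1,"offset":[0.8,-0.5,0.6],"twist":-0.03},{"grip":1,"offset":[0.8,-0.5,0.6],"twist":-0.03}]' 30
python3 -m jog '[{"grip":1,"offset":[0.8,-1,0],"twist":-0.06},{"grip":1,"offset":[0.8,-1,0],"twist":-0.06},{"grip":1,"offset":[0.8,-1,0],"twist":-0.06}]'
python3 -m jog '[{"grip":1,"offset":[0.7,-1,0],"twist":-0.06},{"grip":1,"offset":[0.7,-1,0],"twist":-0.06},{"grip":1,"offset":[0.7,-1,0],"twist":-0.06}]'
python3 -m jog '[{"grip":1,"offset":[0.4,-1,0],"twist":-0.06},{"grip":1,"offset":[0.4,-1,0],"twist":-0.06},{"grip":1,"offset":[0.4,-1,0],"twist":-0.06}]'
python3 -m jog '[{"grip":1,"offset":[0.2,-1,0],"twist":-0.06},{"grip":1,"offset":[0.2,-1,0],"twist":-0.06},{"grip":1,"offset":[0.2,-1,0],"twist":-0.06}]'
```

```text
time: 0.45
eef_pos: [0.287, 0.5969, 0.2829]
tcp_rot: [0.212, 0.977, 0.002, 0.003]
contact_force: [1.8, -0.4, 0.6]
gripper_width: 0.999
time: 0.7
eef_pos: [0.3542, 0.5134, 0.2831]
tcp_rot: [0.306, 0.952, 0.001, 0.004]
contact_force: [0.4, 0.1, 0.3]
gripper_width: 1.002
time: 0.95
eef_pos: [0.4143, 0.4277, 0.2834]
tcp_rot: [0.399, 0.917, 0.0, 0.005]
contact_force: [0.8, -0.4, 0.8]
gripper_width: 0.998
time: 1.2
eef_pos: [0.45, 0.3401, 0.2836]
tcp_rot: [0.489, 0.872, -0.001, 0.007]
contact_force: [0.5, -0.5, 0.9]
gripper_width: 0.999
time: 1.45
eef_pos: [0.4681, 0.252, 0.2839]
tcp_rot: [0.574, 0.818, -0.003, 0.008]
contact_force: [0.2, -0.3, -0.0]
gripper_width: 1.002
```

```bash
python3 -m jog '[{"grip":1,"offset":[-0.2,-1,0],"twist":0},{"grip":1,"offset":[-0.2,-1,0],"twist":0},{"grip":1,"offset":[-0.2,-1,0],"twist":0}]' 30
python3 -m jog '[{"grip":1,"offset":[-0.1,-1,0],"twist":0},{"grip":1,"offset":[-0.1,-1,0],"twist":0},{"grip":1,"offset":[-0.1,-1,0],"twist":0},{"grip":1,"offset":[-0.1,-1,0],"twist":0}]'
python3 -m jog '[{"grip":1,"offset":[0,-0.9,-0.5],"twist":0.01},{"grip":1,"offset":[0,-0.9,-0.5],"twist":0.01},{"grip":1,"offset":[0,-0.9,-0.5],"twist":0.01},{"grip":1,"offset":[0,-0.9,-0.5],"twist":0.01}]'
python3 - <<'E'
from h import *
s=snap("wrist","w1.png"); print(s["st"]["eef_pos"],s["st"]["tcp_rot"])
for p in [(0.432,.046),(.445,.01),(.413,-.107)]: print(p)
E
```

```text
time: 1.7
eef_pos: [0.4515, 0.1646, 0.2838]
tcp_rot: [0.577, 0.816, -0.004, 0.008]
contact_force: [0.6, -0.7, 0.3]
gripper_width: 0.997
time: 2.03
eef_pos: [0.4433, 0.0818, 0.284]
tcp_rot: [0.579, 0.815, -0.004, 0.008]
contact_force: [-0.4, 1.4, 0.5]
gripper_width: 0.999
time: 2.37
eef_pos: [0.4429, 0.0091, 0.2432]
tcp_rot: [0.568, 0.823, -0.005, 0.007]
contact_force: [0.3, -0.1, 0.5]
gripper_width: 1.003
[0.44286384 0.00911968 0.24318177] [ 0.56760564  0.82325714 -0.00453325  0.00713845]
(0.432, 0.046)
(0.445, 0.01)
(0.413, -0.107)
```

View pics/w1.png

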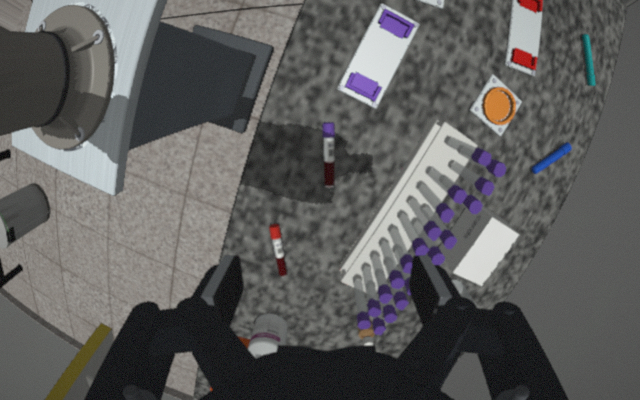

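Wrist view: purple tube from cap (329,123) to end (329,187), red tube (275,225) to (284,276), purple cradle brackets (397,23) and (363,87), amber ring (498,105), carton (487,250), rack in between. I measure them now.

```bash
cat >> h.py <<'E'
def jawang(st):
    y=R.from_quat(st["tcp_rot"]).as_matrix()[:,1]; return np.degrees(np.arctan2(y[1],y[0]))
def tube(s,box,z=.0075):
    "ends of a tube in box u0,v0,u1,v1: saturated (cap, glass) plus white label, long axis of minAreaRect"
    u0,v0,u1,v1=box; h=cv2.cvtColor(s["im"],cv2.COLOR_BGR2HSV)[v0:v1,u0:u1]
    m=((h[...,1]>100)&(h[...,2]>35)|(h[...,2]>165)).astype(np.uint8)
    m=cv2.morphologyEx(m,cv2.MORPH_CLOSE,np.ones((5,5)))
    c=max(cv2.findContours(m,0,1)[0],key=cv2.contourArea); b=cv2.boxPoints(cv2.minAreaRect(c))
    if np.linalg.norm(b[0]-b[1])>np.linalg.norm(b[1]-b[2]): b=np.roll(b,1,0)
    a=onz(s,*((b[0]+b[1])/2+[u0,v0]),z)[:2]; e=onz(s,*((b[2]+b[3])/2+[u0,v0]),z)[:2]
    d=e-a; t=(np.degrees(np.arctan2(d[1],d[0]))+90)
    return (a+e)/2, np.linalg.norm(d), (t+90)%180-90   # centre, length, jaw angle
def blob(s,lo,hi,box,z,mn=8):
    u0,v0,u1,v1=box; h=cv2.cvtColor(s["im"],cv2.COLOR_BGR2HSV); m=np.zeros(h.shape[:2],np.uint8)
    m[v0:v1,u0:u1]=cv2.inRange(h,lo,hi)[v0:v1,u0:u1]
    n,l,st,ce=cv2.connectedComponentsWithStats(m)
    return [(ce[i].round(1),int(st[i,4]),onz(s,*ce[i],z)[:2].round(4)) for i in range(1,n) if st[i,4]>=mn]
E
python3 - <<'E'
from h import *
s=snap("wrist"); print(jawang(s["st"]))
print(tube(s,(312,112,346,196)),tube(s,(262,218,294,282)))
print(blob(s,(120,80,50),(150,255,255),(340,0,420,105),.013))
print(blob(s,(7,120,100),(22,255,255),(470,80,530,135),.007,40))
t=snap("top"); print(tube(t,(305,236,347,262)),tube(t,(362,240,402,266)))
E
```

```text
20.9744981686154
(array([ 0.45386488, -0.00833118]), np.float64(0.027666505620899364), np.float64(21.057814372812345)) (array([ 0.42660125, -0.13768631]), np.float64(0.0842645359101839), np.float64(25.25762375127158))
[(array([394.1,  25.2]), 565, array([0.4601, 0.1956])), (array([361.9,  86.8]), 562, array([0.4522, 0.1092]))]
[(array([497. , 106.6]), 849, array([0.6308, 0.1644]))]Traceback (most recent call last):
  File "<stdin>", line 6, in <module>
  File "h.py", line 27, in tube
    c=max(cv2.findContours(m,0,1)[0],key=cv2.contourArea); b=cv2.boxPoints(cv2.minAreaRect(c))
ValueError: max() iterable argument is empty
```

Run:
```python
from h import *
s=snap("wrist"); a=onz(s,329,123,.0075);b=onz(s,329,187.5,.0075); d=b-a
print((a+b)/2,np.linalg.norm(d),np.degrees(np.arctan2(d[1],d[0]))+90, s["st"]["eef_pos"])
# TCP axis tilt
print(R.from_quat(s["st"]["tcp_rot"]).as_matrix()[:,2])
```

```text
[0.4478366  0.01592536 0.0075    ] 0.08280889367153348 21.26659565884549 [0.44411848 0.011757   0.2444802 ]
[ 0.00946634 -0.0144702  -0.99985049]
```

```bash
python3 -m jog '[{"grip":1,"offset":[0.05,0.05,-1],"twist":0},{"grip":1,"offset":[0.05,0.05,-1],"twist":0},{"grip":1,"offset":[0.05,0.05,-1],"twist":0},{"grip":1,"offset":[0.05,0.05,-1],"twist":0}]' 30
python3 -m jog '[{"grip":0.2,"offset":[0,0,-1],"twist":0},{"grip":0.2,"offset":[0,0,-1],"twist":0},{"grip":0.2,"offset":[0,0,-1],"twist":0},{"grip":0.2,"offset":[0,0,-1],"twist":0},{"grip":0.2,"offset":[0,0,-1],"twist":0}]'
python3 - <<'E'
from h import *
s=snap("wrist","w2.png"); print(s["st"]["eef_pos"],R.from_quat(s["st"]["tcp_rot"]).as_matrix()[:,2],jawang(s["st"]))
E
```

```text
time: 2.9
eef_pos: [0.4472, 0.0164, 0.164]
tcp_rot: [0.565, 0.825, -0.005, 0.007]
contact_force: [-0.6, -0.6, 0.6]
gripper_width: 1.0
time: 3.32
eef_pos: [0.4492, 0.0167, 0.0867]
tcp_rot: [0.565, 0.825, -0.004, 0.008]
contact_force: [1.1, 0.2, 0.8]
gripper_width: 0.6
[0.44916942 0.01671537 0.08671648] [ 0.00932256 -0.01492771 -0.99984511] 21.23254469526232
```

View pics/w2.png

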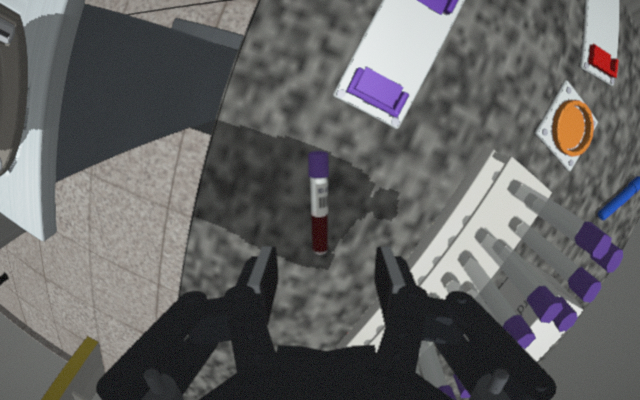

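Tube from cap (318,152) to end (320,254), between the fingers' lines; the rack stays clear to the right.

```bash
python3 - <<'E'
from h import *
s=snap("wrist"); a=onz(s,318.5,151.5,.0075);b=onz(s,320.5,254.5,.0075); d=b-a
print((a+b)/2,np.linalg.norm(d),np.degrees(np.arctan2(d[1],d[0]))+90, s["st"]["eef_pos"])
E
python3 -m jog '[{"grip":0.2,"offset":[0,0,-0.5],"twist":0},{"grip":0.2,"offset":[0,0,-0.97],"twist":0},{"grip":0.2,"offset":[0,0,-0.97],"twist":0},{"grip":0.2,"offset":[0,0,-0.97],"twist":0},{"grip":0.2,"offset":[0,0,-0.97],"twist":0}]'
```

```text
[0.44608812 0.01321786 0.0075    ] 0.08543642899269606 21.843501162087335 [0.44946871 0.01685032 0.0869665 ]
time: 3.83
eef_pos: [0.4509, 0.0169, 0.0115]
tcp_rot: [0.565, 0.825, -0.002, 0.009]
contact_force: [0.3, -1.1, 0.2]
gripper_width: 0.6
```

```bash
python3 -m jog '[{"grip":0.2,"offset":[-0.05,-0.04,-0.07],"twist":0},{"grip":0.2,"offset":[-0.05,-0.04,-0.07],"twist":0},{"grip":-1,"offset":[-0.05,-0.04,-0.07],"twist":0},{"grip":-1,"offset":[-0.05,-0.04,-0.07],"twist":0},{"grip":-1,"offset":[-0.05,-0.04,-0.07],"twist":0},{"grip":-1,"offset":[-0.05,-0.04,-0.07],"twist":0},{"grip":-1,"offset":[-0.05,-0.04,-0.07],"twist":0},{"grip":-1,"offset":[-0.05,-0.04,-0.07],"twist":0}]' 30
python3 -m jog '[{"grip":-1,"offset":[0,0,0.9],"twist":0},{"grip":-1,"offset":[0,0,0.9],"twist":0},{"grip":-1,"offset":[0,0,0.9],"twist":0},{"grip":-1,"offset":[0,0,0.9],"twist":0}]' 30
```

```text
time: 4.5
eef_pos: [0.4472, 0.0139, 0.0066]
tcp_rot: [0.565, 0.825, -0.001, 0.009]
contact_force: [-2.1, -0.3, 9.8]
gripper_width: 0.161
time: 4.83
eef_pos: [0.4485, 0.0144, 0.08]
tcp_rot: [0.565, 0.825, 0.0, 0.011]
contact_force: [0.2, 0.1, -0.7]
gripper_width: 0.164
```

```bash
python3 -m jog '[{"grip":-1,"offset":[0.05,0.86,0],"twist":-0.147},{"grip":-1,"offset":[0.05,0.86,0],"twist":-0.147},{"grip":-1,"offset":[0.05,0.86,0],"twist":-0.147},{"grip":-1,"offset":[0.05,0.86,0],"twist":-0.147},{"grip":-1,"offset":[0.05,0.86,0],"twist":-0.147},{"grip":-1,"offset":[0.05,0.86,0],"twist":-0.147}]'
python3 -m jog '[{"grip":-1,"offset":[0.05,0.86,0],"twist":0},{"grip":-1,"offset":[0.05,0.86,0],"twist":0},{"grip":-1,"offset":[0.05,0.86,0],"twist":0},{"grip":-1,"offset":[0.05,0.86,0],"twist":0},{"grip":-1,"offset":[0.05,0.86,0],"twist":0}]'
python3 - <<'E'
from h import *
s=snap("wrist","w3.png"); print(s["st"]["eef_pos"],R.from_quat(s["st"]["tcp_rot"]).as_matrix()[:,2],jawang(s["st"]))
E
```

```text
time: 5.33
eef_pos: [0.4518, 0.083, 0.0792]
tcp_rot: [0.738, 0.675, -0.003, 0.01]
contact_force: [-0.8, -0.1, -0.5]
gripper_width: 0.17
time: 5.75
eef_pos: [0.4554, 0.1508, 0.0789]
tcp_rot: [0.737, 0.676, -0.004, 0.01]
contact_force: [-0.2, -0.9, -0.3]
gripper_width: 0.163
[0.45538682 0.15079129 0.07889223] [ 0.00850611 -0.02008005 -0.99976219] -4.983404970292958
```

View pics/w3.png

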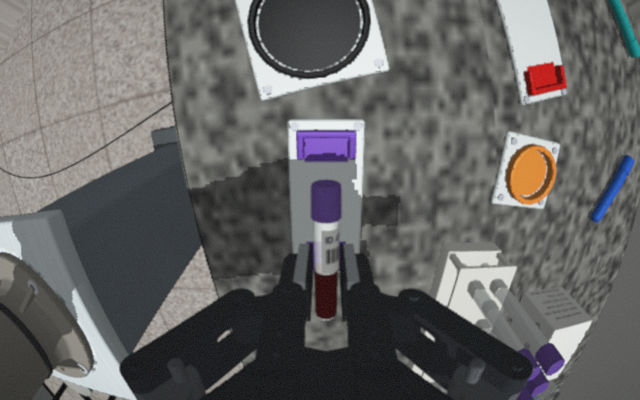

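The tube is held over the cradle and lined up: the far bracket shows at (326,146), above the cap (325,200). Lowering and releasing; lift follows.

```bash
python3 -m jog '[{"grip":-1,"offset":[0.01,0.02,-0.4],"twist":0},{"grip":-1,"offset":[0.01,0.02,-0.7],"twist":0},{"grip":-1,"offset":[0.01,0.02,-0.83],"twist":0},{"grip":-1,"offset":[0.01,0.02,-0.83],"twist":0},{"grip":-1,"offset":[0.01,0.02,-0.83],"twist":0},{"grip":0,"offset":[0.01,0.02,-0.83],"twist":0},{"grip":0,"offset":[0.01,0.02,-0.83],"twist":0},{"grip":0,"offset":[0.01,0.02,-0.83],"twist":0},{"grip":0,"offset":[0.01,0.02,-0.83],"twist":0},{"grip":0,"offset":[0.01,0.02,-0.83],"twist":0}]'
python3 -m jog '[{"grip":0,"offset":[0,0,1],"twist":0},{"grip":0,"offset":[0,0,1],"twist":0},{"grip":0,"offset":[0,0,1],"twist":0},{"grip":0.5,"offset":[0,0,1],"twist":0}]'
python3 -m jog '[{"grip":0.5,"offset":[0,-0.6,1],"twist":0.1},{"grip":0.5,"offset":[0,-0.6,1],"twist":0.1},{"grip":0.5,"offset":[0,-0.6,1],"twist":0.1},{"grip":0.5,"offset":[0,-0.6,1],"twist":0.1}]'
python3 - <<'E'
from h import *
s=snap("wrist","w4.png"); print(s["st"]["eef_pos"],R.from_quat(s["st"]["tcp_rot"]).as_matrix()[:,2],jawang(s["st"]))
E
```

```text
time: 6.63
eef_pos: [0.4564, 0.1521, 0.013]
tcp_rot: [0.738, 0.675, -0.003, 0.01]
contact_force: [-0.3, -0.5, -0.2]
gripper_width: 0.5
time: 6.97
eef_pos: [0.4577, 0.1531, 0.0948]
tcp_rot: [0.737, 0.675, -0.001, 0.011]
contact_force: [-0.4, -0.1, -0.5]
gripper_width: 0.621
time: 7.3
eef_pos: [0.4589, 0.1037, 0.1766]
tcp_rot: [0.623, 0.782, 0.003, 0.011]
contact_force: [-0.2, 0.7, 0.3]
gripper_width: 0.75
[0.45886034 0.10367019 0.17662559] [ 0.02058629 -0.00970814 -0.99974094] 12.960809014294004
```

View pics/w4.png

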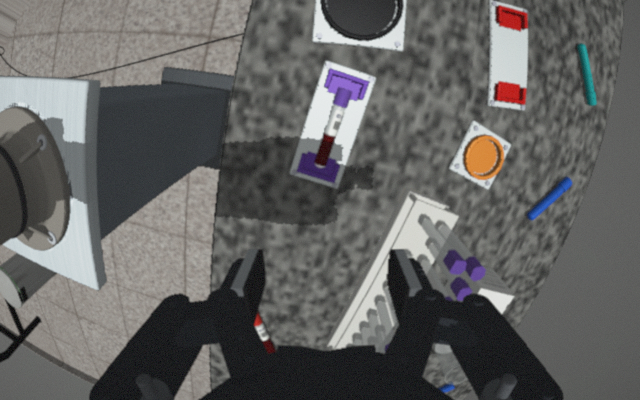

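Purple tube lies inside its cradle, cap (342,92) to end (322,166) between the brackets. Also visible: red brackets (512,18) and (511,93), amber ring (484,156). On to the red tube.

```bash
python3 - <<'E'
from h import *
s=snap("wrist")
print(blob(s,(0,150,60),(6,255,255),(480,0,540,110),.013,20))
print(blob(s,(7,120,100),(22,255,255),(450,120,520,190),.008,40))
a=onz(s,346,88,.0125);b=onz(s,321,168,.0125);print((a+b)/2)
E
python3 -m jog '[{"grip":0.3,"offset":[-0.13,-1,0],"twist":0.03},{"grip":0.3,"offset":[-0.13,-1,0],"twist":0.03},{"grip":0.3,"offset":[-0.13,-1,0],"twist":0.03}]' 
python3 -m jog '[{"grip":0.3,"offset":[-0.13,-1,0],"twist":0.03},{"grip":0.3,"offset":[-0.13,-1,0],"twist":0.03},{"grip":0.3,"offset":[-0.13,-1,0],"twist":0.03}]' 
python3 -m jog '[{"grip":0.3,"offset":[-0.13,-0.7,-0.8],"twist":0.02},{"grip":0.3,"offset":[-0.13,-0.7,-0.8],"twist":0.02},{"grip":0.3,"offset":[-0.13,-0.7,-0.8],"twist":0.02},{"grip":0.3,"offset":[-0.13,-0.7,-0.8],"twist":0.02},{"grip":0.3,"offset":[-0.13,-0.7,-0.8],"twist":0.02}]'
python3 - <<'E'
from h import *
s=snap("wrist","w5.png"); print(s["st"]["eef_pos"],R.from_quat(s["st"]["tcp_rot"]).as_matrix()[:,2],jawang(s["st"]))
E
```

```text
[(array([512.8,  18.7]), 496, array([0.6193, 0.328 ])), (array([511.7,  93.9]), 485, array([0.6387, 0.2436]))]
[(array([484.5, 158. ]), 1241, array([0.6301, 0.1642]))]
[0.45712119 0.15296664 0.0125    ]
time: 7.65
eef_pos: [0.4438, 0.0196, 0.1723]
tcp_rot: [0.589, 0.808, -0.001, 0.009]
contact_force: [-0.5, 0.7, 0.1]
gripper_width: 0.649
time: 7.9
eef_pos: [0.4307, -0.0657, 0.1708]
tcp_rot: [0.554, 0.833, -0.003, 0.008]
contact_force: [-0.9, 0.6, 0.1]
gripper_width: 0.649
time: 8.32
eef_pos: [0.4195, -0.1212, 0.1056]
tcp_rot: [0.528, 0.849, -0.004, 0.007]
contact_force: [0.2, 0.4, -0.1]
gripper_width: 0.648
[ 0.41945861 -0.12119899  0.10563637] [ 0.007893   -0.01367215 -0.99987538] 26.226852598465857
```

View pics/w5.png

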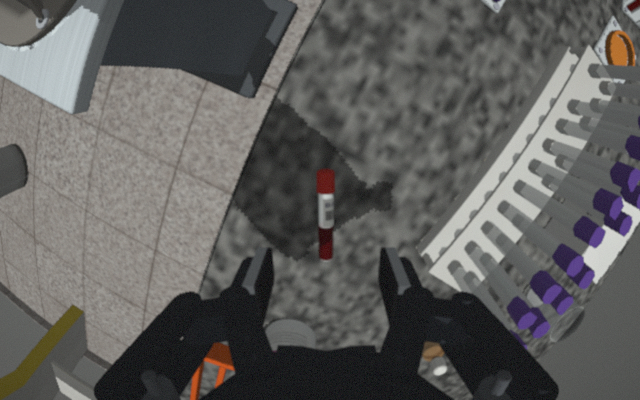

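Red tube from cap (325,169) to end (326,259).

Run:
```python
from h import *
s=snap("wrist"); a=onz(s,325,168.5,.0075);b=onz(s,326,259.5,.0075); d=b-a
print((a+b)/2,np.linalg.norm(d),np.degrees(np.arctan2(d[1],d[0]))+90, s["st"]["eef_pos"])
```

```text
[ 0.42901062 -0.13804221  0.0075    ] 0.08430821495401947 26.884969450211905 [ 0.42037623 -0.12066126  0.10637184]
```

```bash
python3 -m jog '[{"grip":0.2,"offset":[0.09,-0.21,-0.6],"twist":0},{"grip":0.2,"offset":[0.09,-0.21,-0.8],"twist":0},{"grip":0.2,"offset":[0.09,-0.21,-0.8],"twist":0},{"grip":0.2,"offset":[0.09,-0.21,-0.8],"twist":0},{"grip":0.2,"offset":[0.09,-0.21,-0.8],"twist":0},{"grip":0.2,"offset":[0.09,-0.21,-0.8],"twist":0}]' 30
python3 -m jog '[{"grip":0.2,"offset":[0,-0.01,-0.44],"twist":0},{"grip":0.2,"offset":[0,-0.01,-0.44],"twist":0},{"grip":0.2,"offset":[0,-0.01,-0.44],"twist":0},{"grip":0.2,"offset":[0,-0.01,-0.44],"twist":0}]' 30
```

```text
time: 8.92
eef_pos: [0.4293, -0.1368, 0.0444]
tcp_rot: [0.527, 0.85, -0.002, 0.009]
contact_force: [0.2, -0.1, 1.1]
gripper_width: 0.596
time: 9.25
eef_pos: [0.4295, -0.1376, 0.0104]
tcp_rot: [0.527, 0.85, -0.002, 0.01]
contact_force: [0.8, -0.9, 0.3]
gripper_width: 0.599
```

```bash
python3 -m jog '[{"grip":0.2,"offset":[-0.01,-0.01,-0.055],"twist":0},{"grip":-1,"offset":[-0.01,-0.01,-0.055],"twist":0},{"grip":-1,"offset":[-0.01,-0.01,-0.055],"twist":0},{"grip":-1,"offset":[-0.01,-0.01,-0.055],"twist":0},{"grip":-1,"offset":[-0.01,-0.01,-0.055],"twist":0},{"grip":-1,"offset":[-0.01,-0.01,-0.055],"twist":0},{"grip":-1,"offset":[-0.01,-0.01,-0.055],"twist":0}]' 30
python3 -m jog '[{"grip":-1,"offset":[0.1,0,1],"twist":0},{"grip":-1,"offset":[0.1,0,1],"twist":0},{"grip":-1,"offset":[0.1,0,1],"twist":0},{"grip":-1,"offset":[0.1,0,1],"twist":0}]' 30
python3 -m jog '[{"grip":-1,"offset":[0.3,1,0.6],"twist":-0.03},{"grip":-1,"offset":[0.3,1,0.6],"twist":-0.03},{"grip":-1,"offset":[0.3,1,0.6],"twist":-0.03}]' 
python3 -m jog '[{"grip":-1,"offset":[0,1,0.2],"twist":-0.03},{"grip":-1,"offset":[0,1,0.2],"twist":-0.03},{"grip":-1,"offset":[0,1,0.2],"twist":-0.03}]' 
python3 -m jog '[{"grip":-1,"offset":[0,1,0],"twist":-0.02},{"grip":-1,"offset":[0,1,0],"twist":-0.02},{"grip":-1,"offset":[0,1,0],"twist":-0.02}]' 
python3 -m jog '[{"grip":-1,"offset":[0.1,1,0],"twist":0},{"grip":-1,"offset":[0.1,1,0],"twist":0},{"grip":-1,"offset":[0.1,1,0],"twist":0}]' 
python3 -m jog '[{"grip":-1,"offset":[0.5,0.8,0],"twist":0},{"grip":-1,"offset":[0.5,0.8,0],"twist":0},{"grip":-1,"offset":[0.5,0.8,0],"twist":0},{"grip":-1,"offset":[0.5,0.8,0],"twist":0}]'; python3 -c "
from h import *
print(jawang(manip.state()))"
```

```text
time: 9.83
eef_pos: [0.429, -0.1385, 0.0066]
tcp_rot: [0.527, 0.85, -0.001, 0.01]
contact_force: [-1.3, 0.8, 6.6]
gripper_width: 0.164
time: 10.17
eef_pos: [0.4388, -0.1384, 0.0884]
tcp_rot: [0.527, 0.85, -0.0, 0.012]
contact_force: [0.4, 0.1, -0.6]
gripper_width: 0.164
time: 10.42
eef_pos: [0.4641, -0.0551, 0.1372]
tcp_rot: [0.565, 0.825, 0.0, 0.012]
contact_force: [0.5, -0.5, 0.4]
gripper_width: 0.163
time: 10.67
eef_pos: [0.4643, 0.0328, 0.1532]
tcp_rot: [0.6, 0.8, 0.0, 0.011]
contact_force: [0.5, 0.3, 0.2]
gripper_width: 0.164
time: 10.92
eef_pos: [0.4635, 0.1202, 0.1521]
tcp_rot: [0.621, 0.784, 0.0, 0.01]
contact_force: [-1.1, 0.4, 0.9]
gripper_width: 0.166
time: 11.17
eef_pos: [0.471, 0.2081, 0.1509]
tcp_rot: [0.617, 0.787, 0.001, 0.009]
contact_force: [0.5, 0.6, 0.2]
gripper_width: 0.165
time: 11.5
eef_pos: [0.5108, 0.2737, 0.1493]
tcp_rot: [0.615, 0.788, -0.0, 0.009]
contact_force: [-0.5, -0.4, 0.6]
gripper_width: 0.164
14.055787651328238
```

```bash
python3 -m jog '[{"grip":-1,"offset":[0.9,0.08,0],"twist":-0.007},{"grip":-1,"offset":[0.9,0.08,0],"twist":-0.007},{"grip":-1,"offset":[0.9,0.08,0],"twist":-0.007},{"grip":-1,"offset":[0.9,0.08,0],"twist":-0.007}]'
python3 -m jog '[{"grip":-1,"offset":[0.55,0.06,-0.9],"twist":0},{"grip":-1,"offset":[0.55,0.06,-0.9],"twist":0},{"grip":-1,"offset":[0.55,0.06,-0.9],"twist":0},{"grip":-1,"offset":[0.55,0.06,-0.9],"twist":0},{"grip":-1,"offset":[0.55,0.06,-0.9],"twist":0}]'
python3 - <<'E'
from h import *
s=snap("wrist","w6.png"); print(s["st"]["eef_pos"],R.from_quat(s["st"]["tcp_rot"]).as_matrix()[:,2],jawang(s["st"]))
E
```

```text
time: 11.83
eef_pos: [0.5834, 0.2774, 0.1483]
tcp_rot: [0.625, 0.781, -0.001, 0.009]
contact_force: [-0.8, -0.9, -0.8]
gripper_width: 0.164
time: 12.25
eef_pos: [0.6265, 0.2811, 0.0765]
tcp_rot: [0.625, 0.78, -0.002, 0.009]
contact_force: [-0.7, -0.1, 0.6]
gripper_width: 0.168
[0.62647239 0.28108466 0.07648273] [ 0.01202111 -0.01444749 -0.99982337] 12.587667147015015
```

View pics/w6.png

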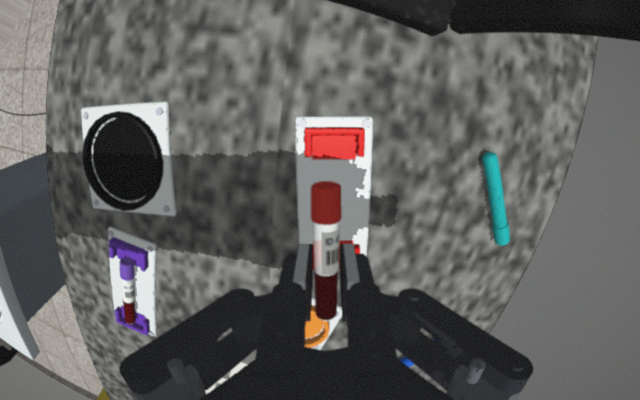

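Aligned to within a few mm: the tube is at column 325, the red bracket at (334,143) and the plate at 334. I shift and lower.

```bash
python3 -m jog '[{"grip":-1,"offset":[0.045,0.065,-0.3],"twist":0},{"grip":-1,"offset":[0.045,0.065,-0.6],"twist":0},{"grip":-1,"offset":[0.045,0.065,-0.8],"twist":0},{"grip":-1,"offset":[0.045,0.065,-0.8],"twist":0},{"grip":-1,"offset":[0.045,0.065,-0.8],"twist":0},{"grip":0,"offset":[0.045,0.065,-0.8],"twist":0},{"grip":0,"offset":[0.045,0.065,-0.8],"twist":0},{"grip":0,"offset":[0.045,0.065,-0.8],"twist":0},{"grip":0,"offset":[0.045,0.065,-0.8],"twist":0},{"grip":0,"offset":[0.045,0.065,-0.8],"twist":0}]'
python3 -m jog '[{"grip":0,"offset":[0,0,1],"twist":0},{"grip":0,"offset":[0,0,1],"twist":0},{"grip":0,"offset":[0,0,1],"twist":0},{"grip":0,"offset":[0,0,1],"twist":0}]'
python3 -m jog '[{"grip":0.5,"offset":[-0.8,-0.5,1],"twist":0},{"grip":0.5,"offset":[-0.8,-0.5,1],"twist":0},{"grip":0.5,"offset":[-0.8,-0.5,1],"twist":0},{"grip":0.5,"offset":[-0.8,-0.5,1],"twist":0}]'
python3 - <<'E'
from h import *
s=snap("wrist","w7.png"); print(s["st"]["eef_pos"],R.from_quat(s["st"]["tcp_rot"]).as_matrix()[:,2],jawang(s["st"]))
E
```

```text
time: 13.13
eef_pos: [0.6309, 0.287, 0.0142]
tcp_rot: [0.625, 0.78, -0.0, 0.01]
contact_force: [0.1, -0.0, -0.0]
gripper_width: 0.501
time: 13.47
eef_pos: [0.6328, 0.2876, 0.0972]
tcp_rot: [0.625, 0.78, 0.002, 0.011]
contact_force: [-0.4, -0.1, -0.0]
gripper_width: 0.501
time: 13.8
eef_pos: [0.568, 0.2452, 0.18]
tcp_rot: [0.626, 0.78, 0.003, 0.011]
contact_force: [0.9, -0.6, -0.4]
gripper_width: 0.751
[0.56797855 0.24523917 0.18004817] [ 0.02031    -0.00856663 -0.99975703] 12.445845746401732
```

View pics/w7.png

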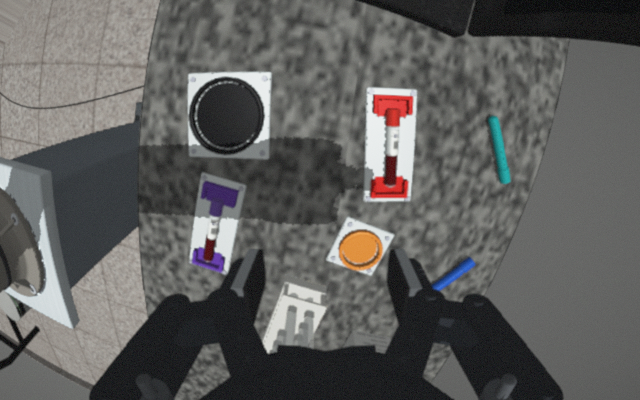

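Red tube lies in its cradle, cap (393,115) to end (390,183) between the brackets, and the purple one is still in place. Measure both wells here, then go to the bottle.

```bash
python3 - <<'E'
from h import *
s=snap("wrist"); h=cv2.cvtColor(s["im"],cv2.COLOR_BGR2HSV)
c=np.mean([onz(s,u,v,.005) for u,v in[(188,73),(271,72),(271,157.5),(189,158.5)]],0); print("black plate",c)
m=np.zeros(h.shape[:2],np.uint8); m[60:170,180:280]=cv2.inRange(h,(0,0,0),(180,255,45))[60:170,180:280]
k=max(cv2.findContours(m,0,1)[0],key=cv2.contourArea); e=cv2.fitEllipse(k); print(e,onz(s,*e[0],.012))
print(blob(s,(7,120,100),(22,255,255),(325,215,395,280),.008,100))
a=[onz(s,u,v,.005) for u,v in[(344,217),(394,235),(370,275),(326,258)]]; print(np.mean(a,0))
E
python3 -m jog '[{"grip":0.5,"offset":[-0.9,-1,0.8],"twist":0},{"grip":0.5,"offset":[-0.9,-1,0.8],"twist":0},{"grip":0.5,"offset":[-0.9,-1,0.8],"twist":0}]'
python3 -m jog '[{"grip":0.5,"offset":[-0.3,-1,0],"twist":0},{"grip":0.5,"offset":[-0.3,-1,0],"twist":0},{"grip":0.5,"offset":[-0.3,-1,0],"twist":0}]'
python3 -m jog '[{"grip":0.5,"offset":[0,-1,0],"twist":0},{"grip":0.5,"offset":[0,-1,0],"twist":0},{"grip":0.5,"offset":[0,-1,0],"twist":0}]'
python3 -m jog '[{"grip":0.5,"offset":[0,-1,0],"twist":0},{"grip":0.5,"offset":[0,-1,0],"twist":0},{"grip":0.5,"offset":[0,-1,0],"twist":0}]'
python3 -m jog '[{"grip":0.5,"offset":[0,-1,0],"twist":0},{"grip":0.5,"offset":[0,-1,0],"twist":0},{"grip":0.5,"offset":[0,-1,0],"twist":0}]'
python3 -m jog '[{"grip":0.5,"offset":[0,-1,0],"twist":0},{"grip":0.5,"offset":[0,-1,0],"twist":0},{"grip":0.5,"offset":[0,-1,0],"twist":0},{"grip":0.5,"offset":[0,-1,0],"twist":0},{"grip":0.5,"offset":[0,-1,0],"twist":0}]'
python3 - <<'E'
from h import *
s=snap("wrist","w8.png"); print(s["st"]["eef_pos"],R.from_quat(s["st"]["tcp_rot"]).as_matrix()[:,2],jawang(s["st"]))
E
```

```text
black plate [0.4585048  0.28653401 0.005     ]
((218.36468505859375, 119.55445098876953), (38.53401184082031, 68.8690185546875), 160.85963439941406) [0.45137198 0.28153561 0.012     ]
[(array([359.4, 251.1]), 1265, array([0.6299, 0.1643]))]
[0.62859751 0.16759379 0.005     ]
time: 14.15
eef_pos: [0.4953, 0.1677, 0.2393]
tcp_rot: [0.624, 0.781, -0.0, 0.011]
contact_force: [0.5, 0.1, 2.0]
gripper_width: 0.755
time: 14.4
eef_pos: [0.4686, 0.0806, 0.2381]
tcp_rot: [0.628, 0.779, -0.002, 0.01]
contact_force: [0.0, -0.7, -0.7]
gripper_width: 0.749
time: 14.65
eef_pos: [0.4678, -0.0058, 0.2375]
tcp_rot: [0.631, 0.776, -0.003, 0.01]
contact_force: [-0.6, -0.2, 0.0]
gripper_width: 0.751
time: 14.9
eef_pos: [0.4671, -0.0927, 0.2372]
tcp_rot: [0.634, 0.773, -0.005, 0.011]
contact_force: [-1.0, -0.5, 0.1]
gripper_width: 0.752
time: 15.15
eef_pos: [0.466, -0.18, 0.2371]
tcp_rot: [0.637, 0.77, -0.007, 0.012]
contact_force: [-0.6, -0.7, 0.5]
gripper_width: 0.753
time: 15.57
eef_pos: [0.466, -0.2598, 0.2361]
tcp_rot: [0.638, 0.77, -0.007, 0.012]
contact_force: [0.2, 0.9, 0.2]
gripper_width: 0.752
[ 0.46595616 -0.25978917  0.23605623] [ 0.00832473 -0.02635281 -0.99961804] 10.710489680102908
```

View pics/w8.png

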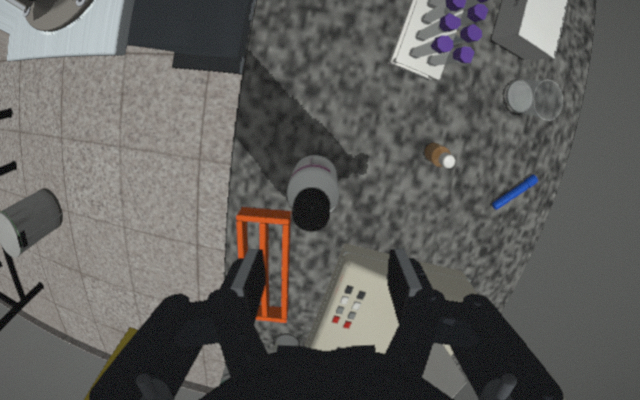

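Black cap centre at about (311,209), bottle body (313,180), vial cap (449,161); the orange rack at (265,265) and the beige instrument are close by but clear.

Run:
```python
from h import *
s=snap("wrist"); h=cv2.cvtColor(s["im"],cv2.COLOR_BGR2HSV)
m=np.zeros(h.shape[:2],np.uint8); m[180:240,285:340]=cv2.inRange(h,(0,0,0),(180,255,30))[180:240,285:340]
k=max(cv2.findContours(m,0,1)[0],key=cv2.contourArea); (u,v),r=cv2.minEnclosingCircle(k); print(u,v,r,onz(s,u,v,.118),np.linalg.norm(onz(s,u-r,v,.12)-onz(s,u+r,v,.12)))
t=snap("top"); print(onz(t,443.1,243.6,.12), "well",onz(t,229.4,245.6,.012))
print("vial",onz(s,449,160,.058),s["st"]["eef_pos"])
a=[onz(t,195+x/2.963,115+y/2.963,.005) for x,y in[(49,349),(143,333),(158,427),(65,443)]]; print(np.mean(a,0))
```

```text
310.5 210.0 20.81475830078125 [ 0.45736578 -0.2831709   0.118     ] 0.03754062449800266
[ 0.45601288 -0.28415821  0.12      ] well [0.45602106 0.28413982 0.012     ]
vial [ 0.59977395 -0.22147829  0.058     ] [ 0.46627378 -0.258743    0.236119  ]
[0.45478991 0.28386954 0.005     ]
```

```bash
python3 -m jog '[{"grip":0.5,"offset":[-0.12,-0.31,-0.8],"twist":0},{"grip":0.5,"offset":[-0.12,-0.31,-0.8],"twist":0},{"grip":0.5,"offset":[-0.12,-0.31,-0.8],"twist":0},{"grip":0.5,"offset":[-0.12,-0.31,-0.8],"twist":0},{"grip":0.5,"offset":[-0.12,-0.31,-0.8],"twist":0}]' 50
python3 -m jog '[{"grip":0.5,"offset":[-0.02,0,-0.4],"twist":0},{"grip":0.5,"offset":[-0.02,0,-0.4],"twist":0},{"grip":0.5,"offset":[-0.02,0,-0.4],"twist":0},{"grip":0.5,"offset":[-0.02,0,-0.4],"twist":0}]'
python3 - <<'E'
from h import *
s=snap("wrist","w9.png"); print(s["st"]["eef_pos"],R.from_quat(s["st"]["tcp_rot"]).as_matrix()[:,2],jawang(s["st"]))
E
```

```text
time: 16.13
eef_pos: [0.4581, -0.2822, 0.1735]
tcp_rot: [0.636, 0.772, -0.006, 0.012]
contact_force: [0.7, 0.3, 0.7]
gripper_width: 0.754
time: 16.47
eef_pos: [0.4574, -0.2823, 0.1431]
tcp_rot: [0.636, 0.772, -0.006, 0.013]
contact_force: [0.3, -0.3, 0.2]
gripper_width: 0.75
[ 0.4574486  -0.2822631   0.14311943] [ 0.01235779 -0.02603412 -0.99958467] 11.051707135750409
```

View pics/w9.png

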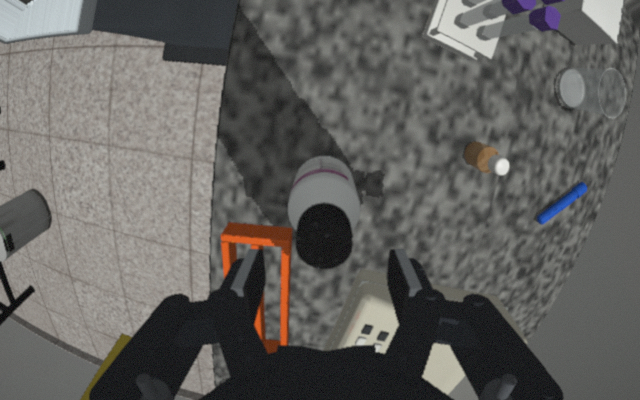

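Cap centred between the fingers at (324,237). Go down and grip.

```bash
python3 -m jog '[{"grip":0.5,"offset":[-0.01,-0.01,-0.67],"twist":0},{"grip":0.5,"offset":[-0.01,-0.01,-0.67],"twist":0},{"grip":0.5,"offset":[-0.01,-0.01,-0.67],"twist":0},{"grip":0.5,"offset":[-0.01,-0.01,-0.67],"twist":0},{"grip":-1,"offset":[-0.01,-0.01,-0.67],"twist":0},{"grip":-1,"offset":[-0.01,-0.01,-0.67],"twist":0},{"grip":-1,"offset":[-0.01,-0.01,-0.67],"twist":0},{"grip":-1,"offset":[-0.01,-0.01,-0.67],"twist":0},{"grip":-1,"offset":[-0.01,-0.01,-0.67],"twist":0},{"grip":-1,"offset":[-0.01,-0.01,-0.67],"twist":0}]' 50
python3 -m jog '[{"grip":-1,"offset":[0,0,0.2],"twist":0},{"grip":-1,"offset":[0,0,0.5],"twist":0},{"grip":-1,"offset":[0,0,0.8],"twist":0},{"grip":-1,"offset":[0,0,0.8],"twist":0}]'
```

```text
time: 17.35
eef_pos: [0.4574, -0.284, 0.0911]
tcp_rot: [0.636, 0.772, -0.006, 0.014]
contact_force: [-1.4, 0.8, 7.0]
gripper_width: 0.391
time: 17.68
eef_pos: [0.4594, -0.2858, 0.1594]
tcp_rot: [0.636, 0.771, -0.005, 0.018]
contact_force: [0.5, -1.3, -1.1]
gripper_width: 0.395
```

```bash
python3 -m jog '[{"grip":-1,"offset":[0,0.4,0.3],"twist":0},{"grip":-1,"offset":[0,0.8,0.3],"twist":0},{"grip":-1,"offset":[0,0.9,0.3],"twist":0},{"grip":-1,"offset":[0,0.9,0.3],"twist":0}]'
python3 -m jog '[{"grip":-1,"offset":[0,0.4,0],"twist":0},{"grip":-1,"offset":[0,0.8,0],"twist":0},{"grip":-1,"offset":[0,1,0],"twist":0},{"grip":-1,"offset":[0,1,0],"twist":0}]'
python3 -m jog '[{"grip":-1,"offset":[0,0.4,0],"twist":0},{"grip":-1,"offset":[0,0.8,0],"twist":0},{"grip":-1,"offset":[0,1,0],"twist":0},{"grip":-1,"offset":[0,1,0],"twist":0}]'
python3 -m jog '[{"grip":-1,"offset":[0,0.4,0],"twist":0},{"grip":-1,"offset":[0,0.8,0],"twist":0},{"grip":-1,"offset":[0,1,0],"twist":0},{"grip":-1,"offset":[0,1,0],"twist":0}]'
python3 -m jog '[{"grip":-1,"offset":[0,0.4,0],"twist":0},{"grip":-1,"offset":[0,0.8,0],"twist":0},{"grip":-1,"offset":[0,1,0],"twist":0},{"grip":-1,"offset":[0,1,0],"twist":0}]'
python3 -m jog '[{"grip":-1,"offset":[0,0.4,0],"twist":0},{"grip":-1,"offset":[0,0.8,0],"twist":0},{"grip":-1,"offset":[0,1,0],"twist":0},{"grip":-1,"offset":[0,1,0],"twist":0}]'
python3 -m jog '[{"grip":-1,"offset":[0,0.4,0],"twist":0},{"grip":-1,"offset":[0,0.6,0],"twist":0},{"grip":-1,"offset":[0,0.6,0],"twist":0},{"grip":-1,"offset":[0,0.6,0],"twist":0},{"grip":-1,"offset":[0,0.6,0],"twist":0}]'
python3 -c "
from h import *
s=manip.state();print(s['eef_pos'],R.from_quat(s['tcp_rot']).as_matrix()[:,2])"
```

```text
time: 18.02
eef_pos: [0.4595, -0.2104, 0.1829]
tcp_rot: [0.634, 0.773, -0.004, 0.017]
contact_force: [0.3, 0.0, -2.2]
gripper_width: 0.392
time: 18.35
eef_pos: [0.4593, -0.127, 0.1821]
tcp_rot: [0.633, 0.774, -0.004, 0.015]
contact_force: [-0.6, -0.0, -2.8]
gripper_width: 0.392
time: 18.68
eef_pos: [0.4594, -0.0443, 0.1816]
tcp_rot: [0.631, 0.776, -0.004, 0.015]
contact_force: [-1.0, -0.0, -1.8]
gripper_width: 0.389
time: 19.02
eef_pos: [0.46, 0.0381, 0.1814]
tcp_rot: [0.629, 0.777, -0.003, 0.015]
contact_force: [0.4, -0.1, -1.9]
gripper_width: 0.393
time: 19.35
eef_pos: [0.4608, 0.1202, 0.1813]
tcp_rot: [0.628, 0.778, -0.003, 0.015]
contact_force: [-0.7, -0.2, -1.9]
gripper_width: 0.393
time: 19.68
eef_pos: [0.4616, 0.2026, 0.1811]
tcp_rot: [0.626, 0.78, -0.003, 0.016]
contact_force: [0.7, 0.0, -2.3]
gripper_width: 0.393
time: 20.1
eef_pos: [0.462, 0.2485, 0.181]
tcp_rot: [0.627, 0.779, -0.003, 0.016]
contact_force: [0.1, -0.0, -2.6]
gripper_width: 0.389
[0.46196663 0.24846547 0.18097042] [ 0.02073829 -0.02548476 -0.99946008]
```

```bash
python3 -m jog '[{"grip":-1,"offset":[-0.07,0.3,0],"twist":0},{"grip":-1,"offset":[-0.07,0.46,0],"twist":0},{"grip":-1,"offset":[-0.07,0.46,0],"twist":0},{"grip":-1,"offset":[-0.07,0.46,0],"twist":0},{"grip":-1,"offset":[-0.07,0.46,0],"twist":0}]'
python3 -m jog '[{"grip":-1,"offset":[-0.01,0,-0.3],"twist":0},{"grip":-1,"offset":[-0.01,0,-0.6],"twist":0},{"grip":-1,"offset":[-0.01,0,-0.8],"twist":0},{"grip":-1,"offset":[-0.01,0,-0.8],"twist":0},{"grip":-1,"offset":[-0.01,0,-0.8],"twist":0},{"grip":-1,"offset":[-0.01,0,-0.8],"twist":0}]'
python3 - <<'E'
from h import *
s=snap("wrist","w10.png"); print(s["st"]["eef_pos"],R.from_quat(s["st"]["tcp_rot"]).as_matrix()[:,2],jawang(s["st"]))
E
```

```text
time: 20.52
eef_pos: [0.4566, 0.2841, 0.181]
tcp_rot: [0.627, 0.779, -0.004, 0.016]
contact_force: [0.4, -0.0, -2.7]
gripper_width: 0.394
time: 21.02
eef_pos: [0.4568, 0.2837, 0.118]
tcp_rot: [0.627, 0.778, -0.003, 0.017]
contact_force: [0.1, 0.6, -2.4]
gripper_width: 0.395
[0.45678185 0.28367578 0.11798076] [ 0.02198379 -0.02570881 -0.99942772] 12.273775487577772
```

View pics/w10.png

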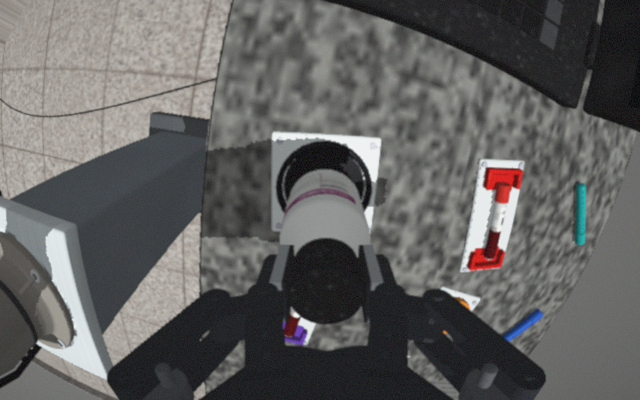

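Bottle is laterally centred over the ring: ring centre about (323,185), bottle foot about column 320. Lowering the last 2 cm.

```bash
python3 -m jog '[{"grip":-1,"offset":[0,0.01,-0.15],"twist":0},{"grip":-1,"offset":[0,0.01,-0.26],"twist":0},{"grip":-1,"offset":[0,0.01,-0.26],"twist":0},{"grip":-1,"offset":[0,0.01,-0.26],"twist":0},{"grip":-1,"offset":[0,0.01,-0.26],"twist":0}]'
```

```text
time: 21.48
eef_pos: [0.4566, 0.2846, 0.0972]
tcp_rot: [0.627, 0.779, -0.003, 0.017]
contact_force: [-0.5, -0.6, -1.7]
gripper_width: 0.394
```

```bash
python3 -m jog '[{"grip":-1,"offset":[0,0,-0.02],"twist":0},{"grip":-1,"offset":[0,0,-0.02],"twist":0},{"grip":0,"offset":[0,0,-0.02],"twist":0},{"grip":0.5,"offset":[0,0,-0.02],"twist":0},{"grip":0.5,"offset":[0,0,-0.02],"twist":0},{"grip":0.5,"offset":[0,0,-0.02],"twist":0},{"grip":0.5,"offset":[0,0,-0.02],"twist":0},{"grip":0.5,"offset":[0,0,-0.02],"twist":0}]'
python3 -m jog '[{"grip":0.5,"offset":[0,0,0.6],"twist":0},{"grip":0.5,"offset":[0,0,0.8],"twist":0},{"grip":0.5,"offset":[0,0,0.8],"twist":0},{"grip":0.5,"offset":[0,0,0.8],"twist":0}]'
python3 -m jog '[{"grip":0.5,"offset":[0,-1,0.8],"twist":0},{"grip":0.5,"offset":[0,-1,0.8],"twist":0},{"grip":0.5,"offset":[0,-1,0.8],"twist":0},{"grip":0.5,"offset":[0,-1,0.8],"twist":0}]'
python3 - <<'E'
from h import *
s=snap("wrist"); t=snap("side"); print(s["st"]["eef_pos"],R.from_quat(s["st"]["tcp_rot"]).as_matrix()[:,2])
a=s["im"][:300,120:620]; b=cv2.resize(t["im"][220:320,270:430],(480,300)); b=np.pad(b,((0,0),(0,20),(0,0)))
cv2.imwrite("pics/w11.png",np.vstack([a,b]))
E
```

```text
time: 22.15
eef_pos: [0.4566, 0.2846, 0.0956]
tcp_rot: [0.627, 0.779, -0.003, 0.017]
contact_force: [0.3, -0.3, 0.5]
gripper_width: 0.753
time: 22.48
eef_pos: [0.4573, 0.2853, 0.1607]
tcp_rot: [0.627, 0.779, -0.002, 0.016]
contact_force: [0.1, 0.7, -0.2]
gripper_width: 0.75
time: 22.82
eef_pos: [0.4583, 0.2014, 0.2262]
tcp_rot: [0.63, 0.777, -0.001, 0.016]
contact_force: [0.9, -0.1, -0.6]
gripper_width: 0.747
[0.45825759 0.20140527 0.22620699] [ 0.02452882 -0.02169612 -0.99946366]
```

View pics/w11.png

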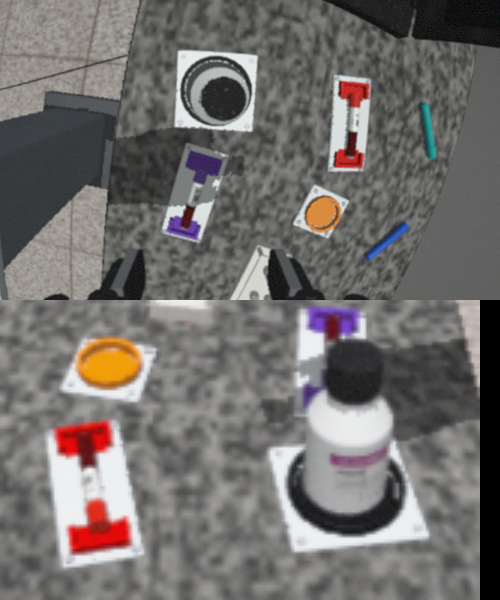

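Both crops show the bottle standing upright inside the black ring (top crop (215,90), side crop (348,480)), and both tubes seated. Now the vial.

```bash
python3 -m jog '[{"grip":0.3,"offset":[0,-1,0],"twist":0},{"grip":0.3,"offset":[0,-1,0],"twist":0},{"grip":0.3,"offset":[0,-1,0],"twist":0}]' 30
python3 -m jog '[{"grip":0.3,"offset":[0,-1,0],"twist":0},{"grip":0.3,"offset":[0,-1,0],"twist":0},{"grip":0.3,"offset":[0,-1,0],"twist":0}]' 
python3 -m jog '[{"grip":0.3,"offset":[0,-1,0],"twist":0},{"grip":0.3,"offset":[0,-1,0],"twist":0},{"grip":0.3,"offset":[0,-1,0],"twist":0}]' 
python3 -m jog '[{"grip":0.3,"offset":[0,-1,0],"twist":0},{"grip":0.3,"offset":[0,-1,0],"twist":0},{"grip":0.3,"offset":[0,-1,0],"twist":0}]' 
python3 -m jog '[{"grip":0.3,"offset":[0.3,-0.9,-0.2],"twist":0},{"grip":0.3,"offset":[0.3,-0.9,-0.2],"twist":0},{"grip":0.3,"offset":[0.3,-0.9,-0.2],"twist":0}]' 
python3 -m jog '[{"grip":0.3,"offset":[0.9,0,-0.5],"twist":0},{"grip":0.3,"offset":[0.9,0,-0.5],"twist":0},{"grip":0.3,"offset":[0.9,0,-0.5],"twist":0},{"grip":0.3,"offset":[0.9,0,-0.5],"twist":0},{"grip":0.3,"offset":[0.9,0,-0.5],"twist":0}]'
python3 - <<'E'
from h import *
s=snap("wrist","w12.png"); print(s["st"]["eef_pos"],R.from_quat(s["st"]["tcp_rot"]).as_matrix()[:,2],jawang(s["st"]))
h=cv2.cvtColor(s["im"],cv2.COLOR_BGR2HSV)
print("amber",blob(s,(8,100,60),(22,255,255),(230,120,460,300),.02,30))
print("white",blob(s,(0,0,185),(180,40,255),(230,120,460,300),.056,20))
E
```

```text
time: 23.17
eef_pos: [0.4554, 0.1195, 0.2228]
tcp_rot: [0.63, 0.777, -0.004, 0.016]
contact_force: [-0.5, -1.4, 0.3]
gripper_width: 0.65
time: 23.42
eef_pos: [0.454, 0.0339, 0.2218]
tcp_rot: [0.632, 0.774, -0.005, 0.015]
contact_force: [0.2, -0.1, -0.5]
gripper_width: 0.648
time: 23.67
eef_pos: [0.4529, -0.0519, 0.2212]
tcp_rot: [0.635, 0.772, -0.006, 0.016]
contact_force: [-0.2, -0.1, -0.4]
gripper_width: 0.653
time: 23.92
eef_pos: [0.4517, -0.1386, 0.221]
tcp_rot: [0.639, 0.769, -0.008, 0.017]
contact_force: [0.8, -0.7, 0.8]
gripper_width: 0.65
time: 24.17
eef_pos: [0.4749, -0.2186, 0.2034]
tcp_rot: [0.643, 0.766, -0.011, 0.018]
contact_force: [-0.4, -1.2, 0.7]
gripper_width: 0.647
time: 24.58
eef_pos: [0.5462, -0.218, 0.1619]
tcp_rot: [0.643, 0.766, -0.012, 0.017]
contact_force: [-0.8, -0.4, 0.5]
gripper_width: 0.651
[ 0.54621398 -0.21803495  0.16186007] [ 0.01049576 -0.03933336 -0.99917102] 9.953122871229919
amber [(array([376.3, 188.5]), 394, array([ 0.5972, -0.2212]))]
white [(array([385.8, 209.8]), 87, array([ 0.6016, -0.2273]))]
```

View pics/w12.png

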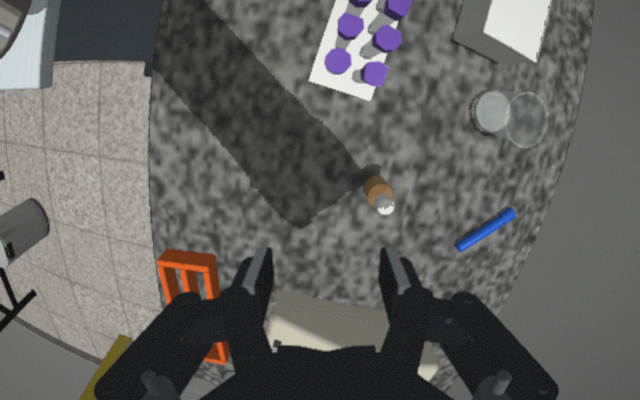

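Vial cap at about (385,206), body (376,188); clear space for the fingers, with the beaker at (505,115) well off.

```bash
python3 -m jog '[{"grip":0.3,"offset":[0.67,-0.07,-0.4],"twist":0},{"grip":0.3,"offset":[0.67,-0.07,-0.8],"twist":0},{"grip":0.3,"offset":[0.67,-0.07,-0.8],"twist":0},{"grip":0.3,"offset":[0.67,-0.07,-0.8],"twist":0},{"grip":0.3,"offset":[0.67,-0.07,-0.8],"twist":0},{"grip":0.3,"offset":[0.67,-0.07,-0.8],"twist":0}]' 30
python3 - <<'E'
from h import *
s=snap("wrist","w13.png"); print(s["st"]["eef_pos"],R.from_quat(s["st"]["tcp_rot"]).as_matrix()[:,2],jawang(s["st"]))
print("amber",blob(s,(5,80,40),(22,255,255),(260,150,400,330),.02,60))
print("cap",blob(s,(0,0,110),(180,40,255),(290,200,370,300),.056,60))
E
```

```text
time: 25.13
eef_pos: [0.5994, -0.2247, 0.1011]
tcp_rot: [0.644, 0.765, -0.01, 0.018]
contact_force: [0.2, -0.1, 0.7]
gripper_width: 0.651
[ 0.59941279 -0.22472604  0.10107361] [ 0.0145782  -0.03959267 -0.99910955] 9.833420497768131
amber [(array([325.8, 195.5]), 781, array([ 0.5994, -0.2205]))]
cap [(array([330.7, 258.6]), 4294, array([ 0.6082, -0.253 ]))]
```

View pics/w13.png

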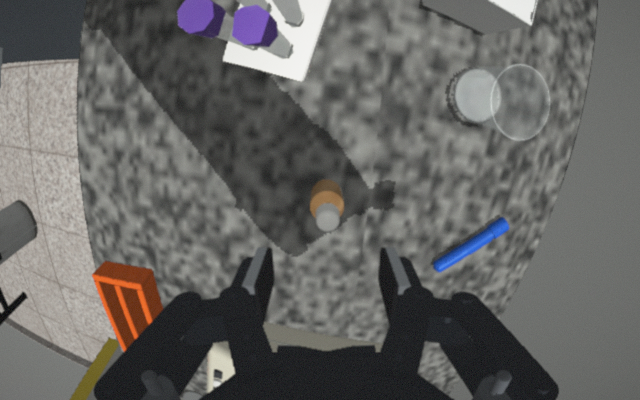

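Cap top at (328,218), central between the fingers.

```bash
python3 -c "
from h import *
s=snap('wrist');print(onz(s,328,218,.057),s['st']['eef_pos'])"
python3 -m jog '[{"grip":0.3,"offset":[0,0,-0.4],"twist":0},{"grip":0.3,"offset":[0,0,-0.8],"twist":0},{"grip":0.3,"offset":[0,0,-0.8],"twist":0},{"grip":0.3,"offset":[0,0,-0.8],"twist":0},{"grip":0.3,"offset":[0,0,-0.8],"twist":0}]'
```

```text
[ 0.60101952 -0.22163324  0.057     ] [ 0.59966962 -0.2246325   0.10113398]
time: 25.65
eef_pos: [0.6005, -0.2252, 0.0389]
tcp_rot: [0.644, 0.765, -0.01, 0.019]
contact_force: [0.6, -0.2, 0.2]
gripper_width: 0.65
```

```bash
python3 -m jog '[{"grip":0.3,"offset":[0,0.03,-0.09],"twist":0},{"grip":0.3,"offset":[0,0.03,-0.09],"twist":0},{"grip":-1,"offset":[0,0.03,-0.09],"twist":0},{"grip":-1,"offset":[0,0.03,-0.09],"twist":0},{"grip":-1,"offset":[0,0.03,-0.09],"twist":0},{"grip":-1,"offset":[0,0.03,-0.09],"twist":0},{"grip":-1,"offset":[0,0.03,-0.09],"twist":0},{"grip":-1,"offset":[0,0.03,-0.09],"twist":0},{"grip":-1,"offset":[0,0.03,-0.09],"twist":0}]' 30
python3 -m jog '[{"grip":-1,"offset":[-0.2,0,0.3],"twist":0},{"grip":-1,"offset":[-0.2,0,0.7],"twist":0},{"grip":-1,"offset":[-0.2,0,1],"twist":0},{"grip":-1,"offset":[-0.2,0,1],"twist":0}]'
python3 -m jog '[{"grip":-1,"offset":[-0.4,0,0.4],"twist":0},{"grip":-1,"offset":[-0.8,0,0.8],"twist":0},{"grip":-1,"offset":[-0.8,0,0.8],"twist":0},{"grip":-1,"offset":[-0.8,0,0.8],"twist":0}]'
```

```text
time: 26.4
eef_pos: [0.6005, -0.2231, 0.0322]
tcp_rot: [0.644, 0.765, -0.01, 0.02]
contact_force: [-1.0, 0.2, 5.1]
gripper_width: 0.206
time: 26.73
eef_pos: [0.587, -0.2248, 0.1167]
tcp_rot: [0.644, 0.764, -0.008, 0.023]
contact_force: [1.1, 0.6, 0.3]
gripper_width: 0.206
time: 27.07
eef_pos: [0.522, -0.2256, 0.1821]
tcp_rot: [0.645, 0.764, -0.007, 0.024]
contact_force: [0.5, 0.2, -0.3]
gripper_width: 0.211
```

```bash
python3 -m jog '[{"grip":-1,"offset":[-0.4,0.4,0],"twist":0},{"grip":-1,"offset":[-0.6,0.8,0],"twist":0},{"grip":-1,"offset":[-0.6,0.9,0],"twist":0},{"grip":-1,"offset":[-0.6,0.9,0],"twist":0}]'
python3 -m jog '[{"grip":-1,"offset":[0,0.4,0],"twist":0},{"grip":-1,"offset":[0,0.8,0],"twist":0},{"grip":-1,"offset":[0,1,0],"twist":0},{"grip":-1,"offset":[0,1,0],"twist":0}]'
python3 -m jog '[{"grip":-1,"offset":[0,0.4,0],"twist":0},{"grip":-1,"offset":[0,0.8,0],"twist":0},{"grip":-1,"offset":[0,1,0],"twist":0},{"grip":-1,"offset":[0,1,0],"twist":0}]'
python3 -m jog '[{"grip":-1,"offset":[0,0.4,0],"twist":0},{"grip":-1,"offset":[0,0.8,0],"twist":0},{"grip":-1,"offset":[0,1,0],"twist":0},{"grip":-1,"offset":[0,1,0],"twist":0}]'
python3 -m jog '[{"grip":-1,"offset":[0,0.4,0],"twist":0},{"grip":-1,"offset":[0,0.7,0],"twist":0},{"grip":-1,"offset":[0,0.75,0],"twist":0},{"grip":-1,"offset":[0,0.75,0],"twist":0}]'
python3 -m jog '[{"grip":-1,"offset":[0.4,0,0],"twist":0},{"grip":-1,"offset":[0.8,0,0],"twist":0},{"grip":-1,"offset":[0.9,0,0],"twist":0},{"grip":-1,"offset":[0.9,0,0],"twist":0}]'
python3 -c "
from h import *
s=manip.state();print(s['eef_pos'],R.from_quat(s['tcp_rot']).as_matrix()[:,2])"
```

```text
time: 27.4
eef_pos: [0.4741, -0.1491, 0.1806]
tcp_rot: [0.643, 0.766, -0.007, 0.022]
contact_force: [0.7, 0.8, -0.1]
gripper_width: 0.208
time: 27.73
eef_pos: [0.4756, -0.0653, 0.1799]
tcp_rot: [0.64, 0.768, -0.007, 0.022]
contact_force: [0.5, 0.3, -0.2]
gripper_width: 0.209
time: 28.07
eef_pos: [0.477, 0.018, 0.1794]
tcp_rot: [0.638, 0.77, -0.007, 0.023]
contact_force: [-0.4, -0.7, -0.3]
gripper_width: 0.213
time: 28.4
eef_pos: [0.4783, 0.1009, 0.1791]
tcp_rot: [0.636, 0.771, -0.007, 0.023]
contact_force: [-0.7, -0.9, -0.2]
gripper_width: 0.211
time: 28.73
eef_pos: [0.4794, 0.1608, 0.1788]
tcp_rot: [0.636, 0.772, -0.008, 0.024]
contact_force: [0.5, -0.1, -0.3]
gripper_width: 0.211
time: 29.07
eef_pos: [0.5541, 0.1573, 0.1791]
tcp_rot: [0.637, 0.77, -0.008, 0.026]
contact_force: [0.3, 0.1, -0.2]
gripper_width: 0.212
[0.55412742 0.15731244 0.17906927] [ 0.02983017 -0.04466244 -0.99855667]
```

```bash
python3 -m jog '[{"grip":-1,"offset":[0.4,0.08,0],"twist":0},{"grip":-1,"offset":[0.8,0.08,0],"twist":0},{"grip":-1,"offset":[0.94,0.08,-0.3],"twist":0},{"grip":-1,"offset":[0.94,0.08,-0.7],"twist":0},{"grip":-1,"offset":[0.94,0.08,-1],"twist":0},{"grip":-1,"offset":[0.94,0.08,-1],"twist":0},{"grip":-1,"offset":[0.94,0.08,-1],"twist":0}]'
python3 - <<'E'
from h import *
s=snap("wrist","w14.png"); print(s["st"]["eef_pos"],R.from_quat(s["st"]["tcp_rot"]).as_matrix()[:,2],jawang(s["st"]))
E
```

```text
time: 29.65
eef_pos: [0.628, 0.1618, 0.0985]
tcp_rot: [0.638, 0.77, -0.009, 0.025]
contact_force: [0.4, 1.0, 0.0]
gripper_width: 0.208
[0.62800305 0.16178084 0.09853552] [ 0.02704699 -0.04642995 -0.99855532] 10.707912419689048
```

The picture budget is used up, so I check numerically from here. Lowering with small corrections.

```bash
python3 -m jog '[{"grip":-1,"offset":[0.02,0.04,-0.3],"twist":0},{"grip":-1,"offset":[0.02,0.04,-0.5],"twist":0},{"grip":-1,"offset":[0.02,0.04,-0.7],"twist":0},{"grip":-1,"offset":[0.02,0.04,-0.74],"twist":0},{"grip":-1,"offset":[0.02,0.04,-0.74],"twist":0},{"grip":-1,"offset":[0.02,0.04,-0.74],"twist":0},{"grip":-1,"offset":[0.02,0.04,-0.74],"twist":0}]'
```

```text
time: 30.28
eef_pos: [0.6316, 0.1653, 0.0419]
tcp_rot: [0.638, 0.77, -0.007, 0.027]
contact_force: [-0.4, -0.5, -0.0]
gripper_width: 0.209
```

```bash
python3 -m jog '[{"grip":-1,"offset":[-0.02,-0.01,-0.06],"twist":0},{"grip":-1,"offset":[-0.02,-0.01,-0.06],"twist":0},{"grip":-1,"offset":[-0.02,-0.01,-0.06],"twist":0},{"grip":-1,"offset":[-0.02,-0.01,-0.06],"twist":0}]'
```

```text
time: 30.62
eef_pos: [0.6302, 0.1645, 0.0374]
tcp_rot: [0.638, 0.77, -0.007, 0.027]
contact_force: [0.7, 0.4, 0.6]
gripper_width: 0.211
```

```bash
python3 -m jog '[{"grip":-0.5,"offset":[0,0,0],"twist":0},{"grip":-0.3,"offset":[0,0,0],"twist":0},{"grip":0,"offset":[0,0,0],"twist":0},{"grip":0.2,"offset":[0,0,0],"twist":0},{"grip":0.3,"offset":[0,0,0],"twist":0},{"grip":0.3,"offset":[0,0,0],"twist":0},{"grip":0.3,"offset":[0,0,0],"twist":0}]'
python3 -m jog '[{"grip":0.3,"offset":[0,0,0.4],"twist":0},{"grip":0.3,"offset":[0,0,0.8],"twist":0},{"grip":0.3,"offset":[0,0,0.9],"twist":0},{"grip":0.3,"offset":[0,0,0.9],"twist":0}]'
python3 -m jog '[{"grip":0.3,"offset":[-0.9,-0.2,0.9],"twist":0},{"grip":0.3,"offset":[-0.9,-0.2,0.9],"twist":0},{"grip":0.3,"offset":[-0.9,-0.2,0.9],"twist":0},{"grip":0.3,"offset":[-0.9,-0.2,0.9],"twist":0}]'
python3 -m jog '[{"grip":0.3,"offset":[-0.9,-0.9,0.3],"twist":0},{"grip":0.3,"offset":[-0.9,-0.9,0.3],"twist":0},{"grip":0.3,"offset":[-0.9,-0.9,0.3],"twist":0},{"grip":0.3,"offset":[-0.9,-0.9,0.3],"twist":0}]'
python3 - <<'E'
from h import *
for n in("wrist","side","top"):
    s=snap(n); h=cv2.cvtColor(s["im"],cv2.COLOR_BGR2HSV)
    if n=="wrist": print(s["st"]["eef_pos"])
    # known centre: project amber well neighbourhood; print orange ring and white cap blobs close to it
    for nm,lo,hi,z in[("orange",(7,120,100),(25,255,255),.014),("white",(0,0,150),(180,45,255),.061),("red",(0,150,60),(6,255,255),.013),("purple",(120,80,50),(150,255,255),.013)]:
        for ce,ar,p in blob(s,lo,hi,(0,0,640,400),z,8):
            if .42<p[0]<.68 and .09<p[1]<.35: print(n,nm,ce,ar,p)
t=snap("top"); print("carton",blob(t,(0,0,190),(180,40,255),(315,145,360,180),.066,100))
E
```

```text
time: 31.2
eef_pos: [0.6301, 0.1645, 0.0373]
tcp_rot: [0.638, 0.77, -0.007, 0.027]
contact_force: [-0.3, -0.4, 0.3]
gripper_width: 0.648
time: 31.53
eef_pos: [0.6321, 0.1646, 0.1123]
tcp_rot: [0.638, 0.769, -0.005, 0.028]
contact_force: [0.3, -0.1, -0.5]
gripper_width: 0.651
time: 31.87
eef_pos: [0.5586, 0.1478, 0.1856]
tcp_rot: [0.639, 0.769, -0.004, 0.027]
contact_force: [0.8, -1.0, -0.5]
gripper_width: 0.648
time: 32.2
eef_pos: [0.4833, 0.0721, 0.2088]
tcp_rot: [0.64, 0.768, -0.005, 0.026]
contact_force: [-0.6, 0.5, -0.9]
gripper_width: 0.651
[0.48325507 0.07211323 0.2087652 ]
wrist orange [457.7 107.2] 962 [0.6247 0.1653]
wrist white [333.3   5.8] 749 [0.465  0.2311]
wrist white [469.   30.3] 859 [0.5969 0.2437]
wrist white [490.3  17.5] 508 [0.6182 0.2659]
wrist white [312.1  77.9] 3127 [0.4585 0.1608]
wrist white [456.5 108. ] 1052 [0.6009 0.1634]
wrist red [482.8  21.9] 12 [0.6352 0.2744]
wrist red [483.4  26.8] 10 [0.637  0.2687]
wrist red [484.8  32. ] 9 [0.64  0.263]
wrist red [480.9  48.2] 399 [0.6387 0.2419]
wrist red [306.6  99.3] 29 [0.4558 0.1372]
wrist red [302.9 112.
[... 843 characters left out ...]
5.6] 126 [0.6407 0.2457]
side red [302.2 296.6] 193 [0.622  0.3291]
side purple [380.7 226. ] 107 [0.4519 0.1107]
side purple [374.  249.9] 31 [0.473  0.1943]
top orange [271.9 184. ] 142 [0.6262 0.1639]
top white [228.  183.1] 584 [0.626  0.2766]
top white [272.1 183.3] 240 [0.6236 0.1581]
top white [270.4 180.6] 25 [0.631  0.1625]
top white [229.7 245. ] 455 [0.4598 0.273 ]
top white [229.  244.2] 84 [0.4619 0.2748]
top white [278.6 247.6] 272 [0.4505 0.1425]
top red [243.3 179.1] 56 [0.6413 0.2441]
top red [213.1 186.5] 79 [0.6219 0.3287]
top purple [296.8 195.6] 12 [0.5925 0.0948]
top purple [295.9 203.6] 11 [0.5699 0.0975]
carton [(array([336.7, 161.1]), 695, array([ 0.6807, -0.0172]))]
```

The cap ray cuts from the side (0.631,0.166) and the top (0.631,0.163) agree at the seated cap height over the ring centre, so the vial is upright and fully down. The carton centroid (336.7,161.1) is unchanged. Handing in.

```bash
python3 -c "
from h import *
s=manip.state();print(s['time'],abs(s['joint_velocities']).max(),s['contact_force']);print(manip.finish_job())"
```

```text
32.4 0.007619968402024666 [-0.42952604 -0.04759965 -0.28807109]
the job is handed in; nothing more can be done
None
```

All four items were placed in their holders, in the order asked, and the job was handed in at about 32 s of robot time. The arm was clear and still, with the gripper empty.

**Tubes and bottle:** later pictures showed both tubes lying between their brackets and the bottle standing upright inside the black ring.

**Vial:** the 16-picture limit ran out just before I lowered it, so I checked it only by numbers. Cap rays from the top and side cameras agree to within 4 mm at the seated cap height. Both are about 2 mm from the ring centre.

**Bystanders:** the carton's top-view position did not change. The beaker looked untouched in the wrist pictures, but I did not measure it again at the end.

**Disagreement:** the tool's tilt drifted to about 3° by the end, so the vial was carried with a slight lean of 1 to 2°. I could not correct this, because moves only turn about the vertical axis. Between moves, wrist readings stayed at or below about 10 N.

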